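Gauge the pad gap of a leaning brake caliper

TASK

Take the yellow dust cover off the red brake caliper and lay it flat in the blue tray, tab up. Then take the blade gauge from its holder, find the gap between the two brown brake pads (the pads float sideways, so feel or look for it), and push the blade in square, without forcing it, until its tip is fully home on the bottom of the gap; let go and leave the gauge standing there, and do not disturb the other things on the bench.

Things in the scene. Friction and masses are not known exactly. Their poses are not given: they have to be found in the camera images.
- caliper: Red brake caliper, fixed on a stand, leaning 30 deg towards the robot, turned up to 17 deg. Origin: centre of its working face, 130 mm above the table; z points out of the face (up, towards the robot), y across the gap, x along it, uphill. Red cheeks at |y| 33 to 70, |x| to 40, top z +6 mm. Lip at x -41 to -47, top z +14 mm. Red bridges |x| 23 to 40 mm, top z 0.
- face (a point): Centre of the window between cheeks and bridges, same place as the caliper's origin. In it two brown pads, tops at caliper z = 0, with the gap between them. The pads float as a pair: the middle of the gap lies anywhere at caliper y = -13 to +13 mm, hidden, new each time; 25 N sideways would shift it.
- gap_floor (a point): On the gap's steel floor, 50 mm below face along caliper -z, at y = 0 (not the gap's own y). The gap lies in the x-z plane: 46 mm long in x, 5 mm wide in y, its mouth flaring to 15 mm wide over the top 9 mm. The +y pad is sprung and yields to the 6 mm blade: passing the flare takes about 5 to 15 N along -z.
- cover: Loose yellow dust cover, 0.15 kg, a plate 80 (x) x 100 (y) x 6 mm with an upright tab 40 (x) x 20 (y) mm, 42 mm tall above the plate, in its middle. Origin: centre of the underside, z up along the tab. At the start it lies on the caliper's cheeks, leaning with it, over the gap.
- gauge: Loose blade gauge, 0.12 kg. Origin: middle of the blade's tip edge, z up to the handle. Steel blade 36 (x) x 6 (y) mm, z 0 to 75, yellow line at 50 to 54; guard 52 (x) x 24 (y), z 75 to 83; blue handle 30 (x) x 24 (y), z 83 to 155. Starts upright in the holder, blade down. Goes into the gap with its z along the caliper's z, its x along the caliper's x (either way round).
- holder: Fixed wooden holder, origin at the centre of its underside: base 90 x 80 mm, block 62 (x) x 47 (y) mm, top at z = 88 mm, with a slot 42 (x) x 11 (y) mm, 78 mm deep.
- tray: Fixed blue open tray 150 (x) x 180 (y) x 32 mm, walls and floor 5 mm thick. Origin: centre of its underside.
- tub: White tub with red lid, 90 mm wide, 110 mm tall; bystander.
- can: Metal can, 84 mm wide, 100 mm tall; bystander.
- spanner: Steel wrench 180 mm long lying near the robot; bystander.
- driver: Screwdriver 200 mm long lying near the robot; bystander.
- carton: Cardboard box 90 x 140 x 55 mm; bystander.
Mind the look-alikes: they are no part of the job. Of the things that look like the gauge, the middle-sized one is meant. What is shaped like the cover but black is not meant.

How it is judged:
By the outcome, as a careful person would: the job done as asked, in the order asked, and still so for the second after the job is handed in, with the robot touching nothing.
It also fails if it takes over 72 s, if anything falls off the work surface, if the arm or the gripper's body presses on something with over 40 N, if the wrist force passes 120 N, or if a joint passes its speed limit or range.

ROBOT

A 6-joint arm with a two-finger parallel gripper is mounted at the origin on the work surface. World frame = base frame: x ahead of the robot, y to its left, z up, the work surface at z = 0. Lengths are in m, angles in rad, forces in N, time in s.
With the tool pointing down it reaches from about 0.325 to 0.9 m from the base axis. Payload 3.5 kg.
Tool frame: the origin (TCP) lies on the centre line of the jaws, within the pads' length; the fingertips stand 11 mm ahead of it and the grasp point (between the pads) lies 8 mm behind it (arm.tip_extent is the distance from the TCP to the fingertips, in m); z points along the fingers, y is the line along which they close (so a half turn about z gives the same grasp; the last joint's range is limited). The gripper opens to 85 mm and grips with 20 to 120 N. Pads are 22 mm wide; open, the fingers measure 114 mm over their backs; the gripper's body (76 mm by 85 mm) begins 54 mm behind the grasp point. The pads swing forward as they close: fully open they stand 13 mm farther back than shut.
Start: joints at [-1.395, 0.276, -0.026, 1.268, 0, 1.467], TCP at [0.172, -0.601, 0.242] pointing down, gripper open.
Joint ranges: [-3.12, 3.12], [-0.85, 1.88], [-1.08, 1.24], [-1.95, 2.15], [-1.57, 1.53], [-3.14, 3.14]. Speed limits (rad/s): [2.57, 2.57, 3.14, 3.14, 3.14, 3.14].

INTERFACE

Orientations are given as a rotation vector (axis times angle).
In Python, from station import arm gives the robot as it stands.
- The arm moves only by the shell command python3 -m inch 'ROWS' [FORCE]. ROWS is JSON, one flat list of numbers, 5 for each row, row after row: the closure, from -1 (fully open) to 1 (shut), then the shift along the world's x, y, z in mm, then the turn about the world's z in degrees. A call has 1 to 8 rows; each row is the pose to reach, as a shift and turn from the pose commanded when the call began; what a row does not reach only later rows make up. A row lasts 1/12 s, in which the tool goes at most 41.7 mm and 7.16 degrees, less where a joint would pass 70% of its speed; a pose out of reach is approached as far as the arm can. A call with a gripper value outside its range is refused whole. The fingers move at their own pace and stop on an object; FORCE is the grip in N (left out, the last holds). Time passes only in rows, so rows that repeat a pose let the fingers close. It gives the time, the measured TCP pose, the force, the opening and the grip force at its end, in the units of the state.
- arm.read_state(): the state, without advancing time (a new reading comes with each control period).
- arm.get_image(name): name is "side" or "top"; returns a dict with "frame" (480x640x3 uint8, blue, green, red), "range_z" (480x640 float32, m along the optical axis (not along the pixel's ray), 0 where there is no reading), "fov_y" (degrees; the focal length in pixels is half the picture's height over the tangent of half this angle, whatever the lens; pixels are square), "cx", "cy" (the principal point, pixels), "xyz" and "attitude" of the camera in the world. Camera axes: x right, y down, z forward; pixel columns grow to the right and rows downward; lengths in m; the calibration is good to about 2 mm. A picture is of the moment at which its call begins.
- arm.job_done(): hands the job in; it is judged then, once.
Trained networks look in the newest picture that a camera, given by its name, has taken for a name from the list of things; names that differ only in an ending like _2 or _b are one class to them, and where a whole thing is asked for, a point or a joint stands for the part that bears it (a point fixed in the world has none). Each returns a list of dicts, best first, with "conf" (0 to 1); they miss things now and then, are a little off and sometimes report something else, mostly with a low value. They report only what shows in the picture. A call takes as long as a camera call. They do not tell look-alikes from the thing itself.
- arm.look_for(camera, name): "pixel" ([column, row] in pixels, amid what is visible of it).
- arm.mark_of(camera, name): "pixel" ([column, row] in pixels: a listed point, or the origin of a listed thing).
The state is a dict: "t": time; "joints": joint angles; "dq": joint speeds; "tau": joint torques, N m; "tcp_pos": TCP position; "eef_rot": TCP orientation; "wrist_force": force on the tool from outside, world axes, zero at the start; "torque": the same for the moment, N m; "opening": finger opening in m; "gripper_force": force on a finger pad.
Only numpy, scipy, OpenCV 4.12 (cv2) and the standard library are available. Lean on these libraries where they do the work, as an engineer would, in place of code of your own. Each camera call takes 0.05 s, during which the arm holds its last target. There are 200 camera calls.

## Working session

There is one attempt and no reset: what is moved stays moved. The work goes in short steps, Python scripts to look and compute and a shell command to move; the robot and the scene stay as the last step left them, time stands still between calls to the robot, and variables do not carry over. Pictures are saved under pics/ and viewed, at most 10 in all, crops included, and the job is handed in when it is done.

```bash
ls; mkdir -p pics; cat > h.py <<'E'
import numpy as np, cv2
from scipy.spatial.transform import Rotation as R
from station import arm
def cam(n):
    d=arm.get_image(n); H=d["frame"].shape[0]
    d["f"]=H/2/np.tan(np.radians(d["fov_y"])/2)
    a=np.array(d["attitude"],float)
    d["R"]=a if a.shape==(3,3) else R.from_rotvec(a).as_matrix()
    d["xyz"]=np.array(d["xyz"]); z=d["range_z"]
    v,u=np.mgrid[0:z.shape[0],0:z.shape[1]]
    P=np.stack([(u-d["cx"])/d["f"]*z,(v-d["cy"])/d["f"]*z,z],-1)
    d["W"]=P@d["R"].T+d["xyz"]; d["W"][z<=0]=np.nan
    return d
def proj(d,p):
    c=(np.asarray(p)-d["xyz"])@d["R"]
    return np.array([d["cx"],d["cy"]])+d["f"]*c[...,:2]/c[...,2:]
def at(d,px,r=2):
    u,v=map(int,np.round(px)); return np.nanmedian(d["W"][v-r:v+r+1,u-r:u+r+1].reshape(-1,3),0)
E
python3 - <<'E'
from h import *
np.set_printoptions(precision=3,suppress=True)
for n in("side","top"):
    d=cam(n); cv2.imwrite(f"pics/{n}0.png",d["frame"]); print(n,d["attitude"],d["xyz"],d["fov_y"],d["cx"],d["cy"])
    for o in "caliper face cover gauge holder tray tub can spanner driver carton".split():
        for k in("look_for","mark_of"):
            print(o,k,[(np.round(x["pixel"]).tolist(),round(x["conf"],2),at(d,x["pixel"]).round(3).tolist()) for x in getattr(arm,k)(n,o)[:3]])
print(arm.read_state())
E
```

```text
pics
side [-2.35   0.2   -0.071] [ 0.406 -0.777  0.888] 56.11620593139735 315.60454656329006 236.01093103405938
caliper look_for [([384.0, 240.0], 0.59, [0.682, -0.07, 0.131])]
caliper mark_of [([380.0, 227.0], 0.97, [0.681, -0.035, 0.139]), ([374.0, 195.0], 0.7, [0.742, 0.22, 0.021]), ([379.0, 225.0], 0.32, [0.678, -0.03, 0.141])]
face look_for [([390.0, 243.0], 0.63, [0.692, -0.083, 0.132])]
face mark_of [([379.0, 224.0], 0.89, [0.678, -0.03, 0.146])]
cover look_for [([379.0, 224.0], 0.9, [0.678, -0.03, 0.146]), ([216.0, 206.0], 0.74, [0.279, 0.22, 0.048]), ([285.0, 192.0], 0.41, [0.483, 0.3, 0.004])]
cover mark_of [([379.0, 224.0], 0.79, [0.678, -0.03, 0.146]), ([213.0, 201.0], 0.71, [0.271, 0.243, 0.049])]
gauge look_for [([244.0, 346.0], 0.78, [0.341, -0.303, 0.137]), ([328.0, 412.0], 0.65, [0.478, -0.44, 0.101])]
gauge mark_of [([325.0, 428.0], 0.74, [0.476, -0.428, -0.0]), ([316.0, 374.0], 0.72, [0.472, -0.346, 0.066]), ([253.0, 373.0], 0.61, [0.345, -0.292, 0.009])]
holder look_for [([380.0, 225.0], 0.62, [0.682, -0.03, 0.141]), ([317.0, 373.0], 0.61, [0.474, -0.345, 0.067]),
[... 2615 characters left out ...]
3, -0.181, 0.024])]
driver mark_of [([349.0, 292.0], 0.82, [0.407, -0.128, 0.021])]
carton look_for [([163.0, 184.0], 0.66, [0.698, 0.399, 0.055])]
carton mark_of [([166.0, 185.0], 0.66, [0.696, 0.391, 0.054]), ([350.0, 291.0], 0.3, [0.41, -0.131, 0.022])]
{'t': 2.3, 'joints': array([-1.395,  0.276, -0.026,  1.268, -0.   ,  1.467]), 'dq': array([-0.001, -0.001, -0.   , -0.001, -0.001,  0.   ]), 'tau': array([ -0.   , -44.548,  29.555,   0.001,  -0.   ,   0.   ]), 'tcp_pos': array([ 0.172, -0.601,  0.242]), 'eef_rot': array([ 3.111,  0.437, -0.   ]), 'wrist_force': array([-0.47 , -0.575,  0.282]), 'torque': array([-0.006, -0.061, -0.026]), 'gripper_force': 0.0, 'opening': 0.08495718583630986}
```

View pics/side0.png

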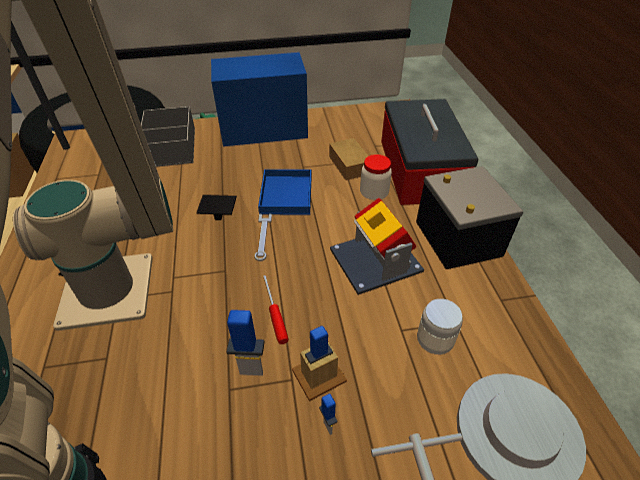

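View pics/top0.png

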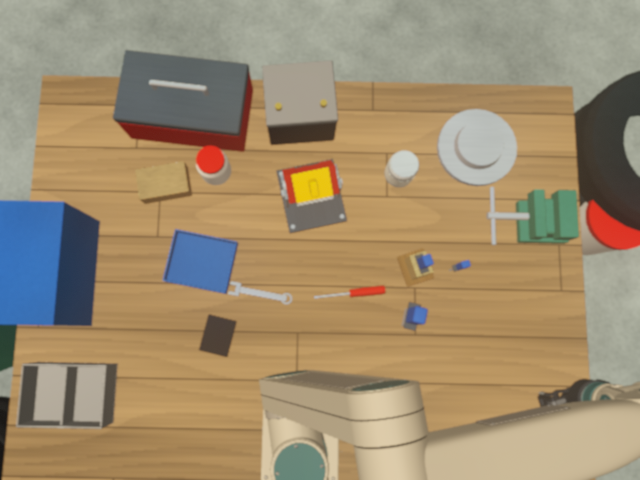

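```bash
cat > fit.py <<'E'
from h import *
np.set_printoptions(precision=4,suppress=True)
def clouds(box):
    o={}
    for n in("side","top"):
        d=cam(n); W=d["W"]; hsv=cv2.cvtColor(d["frame"],cv2.COLOR_BGR2HSV)
        m=np.all((W>box[0])&(W<box[1]),-1); o[n]=(W[m],hsv[m].astype(int),d)
    return o
def rect(p): 
    r=cv2.minAreaRect((p*1000).astype(np.float32)); return r
def col(h,lo,hi,s=100,v=50): return (h[:,0]>=lo)&(h[:,0]<=hi)&(h[:,1]>s)&(h[:,2]>v)
E
python3 - <<'E'
from fit import *
a=clouds([[.2,-.5,.0],[.85,.45,.35]])
for n in a:
    W,h,d=a[n]; print("==",n)
    near=(np.abs(W[:,0]-.69)<.12)&(np.abs(W[:,1]+.01)<.12)&(W[:,2]>.08)
    Y=W[near&col(h,20,35,120,60)]
    # plane of plate: ransac-ish fit
    best=0
    rng=np.random.default_rng(0)
    for _ in range(400):
        p=Y[rng.choice(len(Y),3,False)]; nn=np.cross(p[1]-p[0],p[2]-p[0]); 
        if np.linalg.norm(nn)<1e-7: continue
        nn/=np.linalg.norm(nn); k=np.abs((Y-p[0])@nn)<.0025
        if k.sum()>best and abs(nn[2])>.7: best=k.sum(); K=k
    P=Y[K];c=P.mean(0);nn=np.linalg.svd(P-c)[2][2]; nn*=np.sign(nn[2])
    print("n",nn,"tilt",np.degrees(np.arccos(nn[2])),"yawnormal",np.degrees(np.arctan2(-nn[1],-nn[0])),best,len(Y))
    yaw=np.arctan2(-nn[1],-nn[0]); 
    e1=np.array([np.cos(yaw)*nn[2],np.sin(yaw)*nn[2],np.hypot(nn[0],nn[1])]); e2=np.cross(nn,e1)
    r=rect(np.c_[(P-c)@e1,(P-c)@e2]); print("rect",r,"centre",c+e1*r[0][0]/1e3+e2*r[0][1]/1e3)
    T=Y[(Y-c)@nn>.037]; print("tabtop",len(T),np.median(T,0) if len(T) else 0)
    hd=(np.abs(W[:,0]-.475)<.06)&(np.abs(W[:,1]+.3)<.07)
    B=W[hd&col(h,100,125)&(W[:,2]>.155)]; print("handle",len(B),B.mean(0),np.median(B[:,2]),rect(B[:,:2]))
    H=W[hd&col(h,8,28,60)&(W[:,2]>.08)&(W[:,2]<.096)]; print("block",len(H),H.mean(0),rect(H[:,:2]))
    H=W[hd&col(h,8,28,60)&(W[:,2]>.006)&(W[:,2]<.02)]; print("base",len(H),H.mean(0) if len(H) else 0,rect(H[:,:2]))
    tr=(np.abs(W[:,0]-.48)<.13)&(np.abs(W[:,1]-.3)<.13)&col(h,100,125)&(W[:,2]<.045)
    T=W[tr];print("tray",len(T),rect(T[:,:2]), np.percentile(T[:,2],[5,50,98]))
E
```

```text
== side
n [-0.474  -0.1213  0.8721] tilt 29.2917208908812 yawnormal 14.353002252165789 657 1012
rect ((-0.32747650146484375, 8.571331024169922), (100.0140609741211, 78.13784790039062), 89.29633331298828) centre [ 0.6793 -0.0204  0.1397]
tabtop 117 [ 0.6585 -0.0267  0.1745]
handle 217 [ 0.4816 -0.321   0.1656] 0.1668123873985249 ((482.1169128417969, -319.9020690917969), (29.37447738647461, 24.513286590576172), 20.880319595336914)
block 365 [ 0.4799 -0.3294  0.0874] ((482.4945068359375, -318.76519775390625), (62.97164535522461, 47.64719772338867), 17.267108917236328)
base 652 [ 0.4765 -0.3369  0.0101] ((482.00762939453125, -318.71258544921875), (91.1741714477539, 80.07772827148438), 17.789356231689453)
tray 1901 ((488.2278747558594, 307.9992980957031), (228.4059600830078, 149.05068969726562), 80.21895599365234) [0.0019 0.0056 0.0327]
== top
n [-0.4799 -0.1178  0.8693] tilt 29.61704984405274 yawnormal 13.792955817391585 542 1100
rect ((-0.6073684692382812, 0.7342109680175781), (78.83041381835938, 100.59231567382812), 0.5304156541824341) centre [ 0.6806 -0.0182  0.1409]
tabtop 108 [ 0.6606 -0.023   0.1781]
handle 93 [ 0.4812 -0.3132  0.1682] 0.168531330872439 ((481.6177978515625, -314.2032470703125), (26.381986618041992, 22.124998092651367), 21.35348129272461)
block 200 [ 0.48   -0.3089  0.0883] ((483.4415588378906, -315.11279296875), (62.05747604370117, 49.76020812988281), 19.05551528930664)
base 406 [ 0.4721 -0.3015  0.0106] ((475.69793701171875, -299.5355529785156), (117.27973937988281, 138.826171875), 1.0802119970321655)
tray 2955 ((485.6819152832031, 290.4936828613281), (177.83555603027344, 145.29823303222656), 79.64572143554688) [0.0012 0.006  0.033 ]
```

```bash
python3 -m inch '[-1,493,579,0,-2, -1,493,579,0,-2, -1,493,579,0,-2, -1,493,579,0,-2, -1,493,579,0,-2, -1,493,579,0,-2, -1,493,579,0,-2, -1,493,579,0,-2]' 60
```

```text
t: 3.07
tcp_pos: [0.389, -0.3454, 0.2426]
eef_rot: [3.118, 0.381, 0.001]
wrist_force: [0.5, -1.4, 0.2]
opening: 0.0854
gripper_force: 0.0
```

```bash
python3 -m inch '[-1,276,324,0,0, -1,276,324,0,0, -1,276,324,0,0, -1,276,324,0,0, -1,276,324,0,0, -1,276,324,0,0, -1,276,324,0,0, -1,276,324,0,0]' && python3 -m inch '[-1,61,70,0,0, -1,61,70,0,0, -1,61,70,0,0,-1,61,70,0,0]'
```

```text
t: 3.73
tcp_pos: [0.6054, -0.0914, 0.2425]
eef_rot: [3.118, 0.383, 0.001]
wrist_force: [0.4, -0.8, -0.1]
opening: 0.0855
gripper_force: 0.0
t: 4.07
tcp_pos: [0.6669, -0.0207, 0.2418]
eef_rot: [-3.117, -0.388, -0.001]
wrist_force: [-0.5, 0.5, 0.2]
opening: 0.0852
gripper_force: 0.0
```

```bash
python3 - <<'E'
from h import *
s=arm.read_state(); print(s["tcp_pos"],s["eef_rot"],np.degrees(2*np.arctan2(s["eef_rot"][1],s["eef_rot"][0])))
d=cam("side"); f=d["frame"][100:340,220:540]; cv2.imwrite("pics/s1.png",cv2.resize(f,None,fx=2,fy=2))
E
```

```text
[ 0.66685694 -0.0207401   0.24176547] [-3.11722581e+00 -3.88453419e-01 -5.75493196e-04] -345.7933966349021
```

View pics/s1.png

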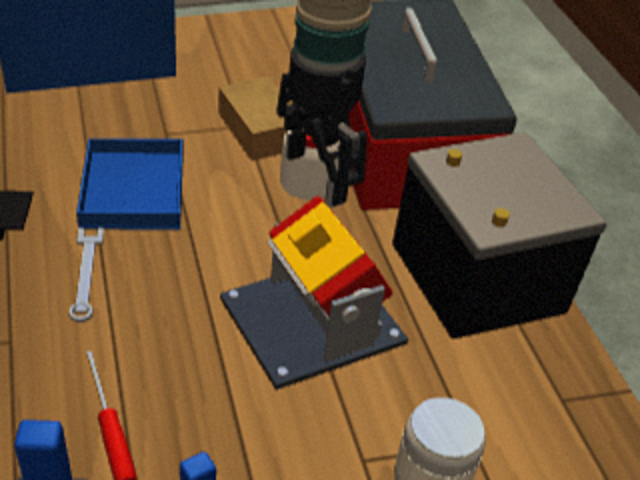

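The gripper hovers above the cover's tab (crop ~(320,190), tab ~(310,240)), square to it. Descend and grip.

```bash
python3 -m inch '[-1,-1,-1,-40,0, -1,-1,-1,-70,0, -1,-1,-1,-83,0, -1,-1,-1,-83,0]' && python3 -m inch '[1,0,0,0,0, 1,0,0,0,0, 1,0,0,0,0, 1,0,0,0,0, 1,0,0,0,0, 1,0,0,0,0, 1,0,0,0,0, 1,0,0,0,0]' 60
```

```text
t: 4.45
tcp_pos: [0.6599, -0.0253, 0.155]
eef_rot: [-3.117, -0.379, 0.014]
wrist_force: [-0.9, 0.6, -0.1]
opening: 0.0854
gripper_force: 0.0
t: 5.12
tcp_pos: [0.6653, -0.0243, 0.1611]
eef_rot: [3.118, 0.382, 0.004]
wrist_force: [-0.4, 0.7, 5.2]
opening: 0.0193
gripper_force: 59.6
```

```bash
python3 -m inch '[1,0,0,30,0, 1,0,0,60,0, 1,0,0,80,0, 1,-180,316,80,-24, 1,-180,316,80,-24, 1,-180,316,80,-24, 1,-180,316,80,-24, 1,-180,316,80,-24]' && python3 -m inch '[1,-100,175,0,-20, 1,-100,175,0,-20, 1,-100,175,0,-20, 1,-100,175,0,-20, 1,-100,175,0,-20]'
python3 - <<'E'
from h import *
s=arm.read_state(); print(s["tcp_pos"],s["eef_rot"],s["wrist_force"],s["opening"],s["gripper_force"])
d=cam("side"); f=d["frame"][60:300,180:500]; cv2.imwrite("pics/s2.png",cv2.resize(f,None,fx=2,fy=2))
E
```

```text
t: 5.78
tcp_pos: [0.5568, 0.0168, 0.2384]
eef_rot: [-3.103, 0.159, 0.003]
wrist_force: [-0.2, -0.6, -1.9]
opening: 0.0191
gripper_force: 59.5
t: 6.2
tcp_pos: [0.4382, -0.0543, 0.2386]
eef_rot: [-2.996, 0.507, -0.015]
wrist_force: [-0.1, 0.3, -1.5]
opening: 0.019
gripper_force: 59.7
[ 0.43821092 -0.05427565  0.23858268] [-2.99638599  0.50701495 -0.01464395] [-0.11892087  0.27380043 -1.46736027] 0.01903192233474969 59.672008752822876
```

View pics/s2.png

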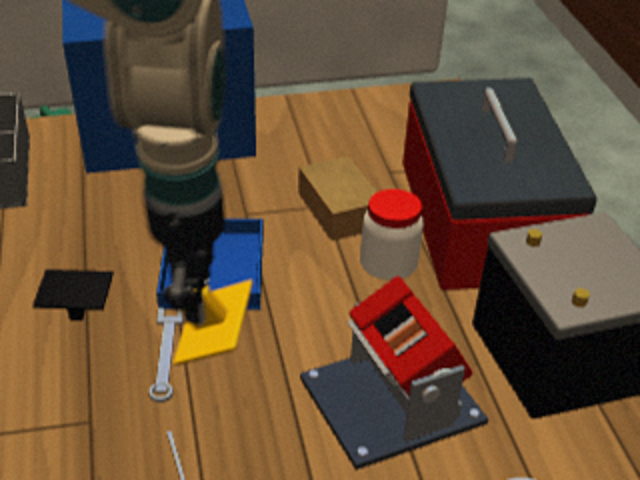

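The cover is held by its tab (crop ~(205,305)), tilted. The pads and gap show at crop (405,330). The last joint hit its range on that turn, so I turn the other way, to yaw ~80° (square to the tray too).

```bash
python3 -m inch '[1,20,150,0,99, 1,20,150,0,99, 1,20,150,0,99, 1,20,150,0,99, 1,20,150,0,99, 1,20,150,0,99, 1,20,150,0,99, 1,20,150,0,99]'; python3 -c "
from h import *
s=arm.read_state(); print(s['joints'],np.degrees(2*np.arctan2(s['eef_rot'][1],s['eef_rot'][0]))%360)"
```

```text
t: 6.92
tcp_pos: [0.46, 0.0967, 0.2388]
eef_rot: [-2.874, -1.008, 0.062]
wrist_force: [-0.4, 0.3, -1.3]
opening: 0.0193
gripper_force: 60.1
[ 0.02219524  0.04407953 -0.31331997  1.28217246  0.07830547  2.48663315] 38.64368624381558
```

```bash
python3 -m inch '[1,26,195,0,41, 1,26,195,0,41, 1,26,195,0,41, 1,26,195,0,41, 1,26,195,0,41, 1,26,195,0,41, 1,26,195,0,41, 1,26,195,0,41]'; python3 -c "
from fit import *
s=arm.read_state(); print(s['joints'],np.degrees(2*np.arctan2(s['eef_rot'][1],s['eef_rot'][0]))%360)
a=clouds([[.36,.17,.026],[.62,.43,.036]])
for n in a:
  W,h,d=a[n]; T=W[col(h,100,125)]; print(len(T),rect(T[:,:2]))"
```

```text
t: 7.58
tcp_pos: [0.4859, 0.2914, 0.2386]
eef_rot: [-2.362, -1.952, 0.111]
wrist_force: [0.3, -1.0, -1.8]
opening: 0.0191
gripper_force: 60.0
[ 0.4002  0.234  -0.0934  1.3345  0.052   2.1581] 79.14526285059219
231 ((484.8404541015625, 287.9416198730469), (187.90359497070312, 149.0299835205078), 79.83716583251953)
114 ((478.2164611816406, 250.58175659179688), (95.9485855102539, 143.22286987304688), 80.05316162109375)
```

```bash
python3 -m inch '[1,0,-2,-60,0, 1,0,-2,-120,0, 1,0,-2,-140,0, 1,0,-2,-160,0, 1,0,-2,-160,0]' 40; python3 -c "
from h import *
np.set_printoptions(precision=4,suppress=True)
s=arm.read_state(); print(s['joints'],R.from_rotvec(s['eef_rot']).as_matrix(), s['wrist_force'])"
```

```text
t: 8.1
tcp_pos: [0.4802, 0.2851, 0.0724]
eef_rot: [-2.36, -1.946, 0.129]
wrist_force: [-2.0, -1.3, -2.0]
opening: 0.0188
gripper_force: 59.9
[ 0.3939  0.3668 -0.2932  1.0151  0.0518  2.1539] [[ 0.1899  0.9749 -0.1158]
 [ 0.9817 -0.1903  0.0079]
 [-0.0143 -0.1152 -0.9932]] [-1.994  -1.3164 -1.9998]
```

```bash
python3 -m inch '[1,3,3,-12,0, 1,3,3,-20,0, 1,3,3,-26,0, 1,3,3,-30,0, 1,3,3,-34,0, 1,3,3,-38,0]' 20; python3 -c "
from h import *
np.set_printoptions(precision=4,suppress=True)
s=arm.read_state(); print(s['joints'],R.from_rotvec(s['eef_rot']).as_matrix()[:,2], s['wrist_force'])"
```

```text
t: 8.6
tcp_pos: [0.4919, 0.2976, 0.0501]
eef_rot: [-2.354, -1.95, 0.091]
wrist_force: [-12.7, 9.9, 39.5]
opening: 0.0193
gripper_force: 66.8
[ 0.401   0.4023 -0.2944  0.9548  0.0625  2.1563] [-0.0984  0.0261 -0.9948] [-12.6661   9.9397  39.4894]
```

```bash
python3 -m inch '[1,0,0,6,0, 1,0,0,8,0, 0.45,0,0,8,0, 0.45,0,0,4,0, 0.42,0,0,0,0, 0.42,0,0,-4,0, 0.42,0,0,-8,0, 0.42,0,0,-8,0]' 20; python3 -c "
from h import *
np.set_printoptions(precision=4,suppress=True)
s=arm.read_state(); print(s['joints'],R.from_rotvec(s['eef_rot']).as_matrix()[:,2], s['wrist_force'])
d=cam('side'); f=d['frame'][100:260,180:400]; cv2.imwrite('pics/s3.png',cv2.resize(f,None,fx=3,fy=3))
"
```

```text
t: 9.27
tcp_pos: [0.489, 0.2918, 0.032]
eef_rot: [-2.36, -1.953, 0.11]
wrist_force: [0.3, 0.0, -1.2]
opening: 0.0248
gripper_force: 0.3
[ 0.3986  0.4225 -0.3106  0.9288  0.0522  2.1555] [-0.104   0.0128 -0.9945] [ 0.3296  0.012  -1.2426]
```

View pics/s3.png

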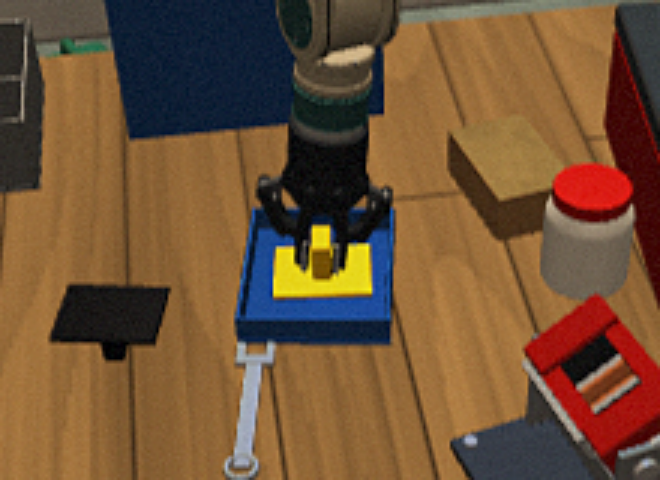

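Cover lies flat in the tray, tab up at crop (320,250). The failed turn left the tool ~6° tipped; release, lift, then try correcting the tip by stretching to the reach limit over clear bench.

```bash
python3 -m inch '[-0.2,0,0,0,0, -0.2,0,0,0,0, -0.2,3,0,30,0, -0.2,6,0,70,0, -0.2,6,0,110,0, -0.2,6,0,150,0, -0.2,6,0,190,0, -0.2,6,0,230,0]' 
python3 -m inch '[-0.2,311,-602,70,-9, -0.2,311,-602,70,-9, -0.2,311,-602,70,-9, -0.2,311,-602,70,-9, -0.2,311,-602,70,-9, -0.2,311,-602,70,-9, -0.2,311,-602,70,-9, -0.2,311,-602,70,-9]'
python3 -m inch '[-0.2,164,-303,30,0, -0.2,164,-303,30,0, -0.2,164,-303,30,0, -0.2,164,-303,30,0, -0.2,164,-303,30,0, -0.2,164,-303,30,0, -0.2,164,-303,30,0, -0.2,164,-303,30,0]'
cat > st.py <<'E'
from h import *
np.set_printoptions(precision=4,suppress=True)
s=arm.read_state(); M=R.from_rotvec(s['eef_rot']).as_matrix()
print("J",s['joints'],"yaw",np.degrees(np.arctan2(M[1,0],M[0,0])),"z",M[:,2],"tilt x,y deg",np.degrees(np.arcsin([M[2,0],M[2,1]])),"pos",s['tcp_pos'],"F",s['wrist_force'])
E
python3 st.py
```

```text
t: 9.98
tcp_pos: [0.4947, 0.292, 0.2655]
eef_rot: [-2.36, -1.953, 0.108]
wrist_force: [0.1, 0.3, -0.1]
opening: 0.051
gripper_force: 0.0
t: 10.65
tcp_pos: [0.6479, -0.0042, 0.2979]
eef_rot: [-2.502, -1.759, 0.098]
wrist_force: [1.8, 0.4, -0.5]
opening: 0.051
gripper_force: 0.0
t: 11.32
tcp_pos: [0.8039, -0.2923, 0.3266]
eef_rot: [-2.503, -1.758, 0.098]
wrist_force: [1.7, 0.3, 1.0]
opening: 0.0512
gripper_force: 0.0
J [-0.4198  0.8659  1.0882  1.8955 -0.0134  1.4978] yaw 70.18803329508037 z [-0.0988  0.0294 -0.9947] tilt x,y deg [-0.3357 -5.9059] pos [ 0.8039 -0.2923  0.3266] F [1.7312 0.2632 1.0155]
```

```bash
python3 -m inch '[-0.2,40,-14,0,0, -0.2,75,-27,0,0, -0.2,110,-40,0,0,-0.2,110,-40,0,0]'; python3 st.py
```

```text
t: 11.65
tcp_pos: [0.8473, -0.3062, 0.2935]
eef_rot: [-2.525, -1.776, 0.07]
wrist_force: [0.4, 0.5, 0.3]
opening: 0.0515
gripper_force: 0.0
J [-0.415   0.9811  1.2423  1.9012 -0.011   1.5013] yaw 70.23823652950061 z [-0.0678  0.0178 -0.9975] tilt x,y deg [-0.3548 -4.0029] pos [ 0.8473 -0.3062  0.2935] F [0.356  0.5451 0.332 ]
```

```bash
python3 -m inch '[-0.2,40,-14,20,0, -0.2,80,-28,40,0, -0.2,120,-42,60,0,-0.2,150,-50,60,0]'; python3 st.py
```

```text
t: 11.98
tcp_pos: [0.8606, -0.3091, 0.3019]
eef_rot: [-2.557, -1.799, 0.031]
wrist_force: [-1.1, 0.3, -0.4]
opening: 0.0514
gripper_force: 0.0
J [-0.4125  0.9723  1.2446  1.8655 -0.0093  1.5029] yaw 70.26644516569343 z [-0.0242  0.0005 -0.9997] tilt x,y deg [-0.4426 -1.3145] pos [ 0.8606 -0.3091  0.3019] F [-1.0879  0.3019 -0.3558]
```

```bash
python3 -m inch '[-0.2,15,-6,8,0, -0.2,30,-12,16,0, -0.2,45,-16,24,0]'; python3 st.py
```

```text
t: 12.23
tcp_pos: [0.8713, -0.3139, 0.3043]
eef_rot: [2.559, 1.799, -0.001]
wrist_force: [-0.3, 0.6, -0.3]
opening: 0.051
gripper_force: 0.0
J [-0.4131  0.9697  1.2446  1.8345 -0.0076  1.5027] yaw 70.22355833283835 z [ 0.0072 -0.0115 -0.9999] tilt x,y deg [-0.4777  0.6125] pos [ 0.8713 -0.3139  0.3043] F [-0.2585  0.5937 -0.2675]
```

```bash
python3 -m inch '[-1,-389,-3,-40,127, -1,-389,-3,-40,127, -1,-389,-3,-40,127, -1,-389,-3,-40,127, -1,-389,-3,-40,127, -1,-389,-3,-40,127, -1,-389,-3,-40,127, -1,-389,-3,-40,127]'; python3 st.py
```

```text
t: 12.9
tcp_pos: [0.5712, -0.3168, 0.2748]
eef_rot: [1.494, 2.746, 0.004]
wrist_force: [-0.5, -0.2, 0.7]
opening: 0.0855
gripper_force: 0.0
J [-0.6071  0.3023  0.076   1.3291  0.0042  0.3893] yaw 122.91036224567688 z [ 0.0151 -0.0053 -0.9999] tilt x,y deg [-0.7258  0.5579] pos [ 0.5712 -0.3168  0.2748] F [-0.5232 -0.1722  0.6802]
```

```bash
python3 -m inch '[-1,-89,0,-15,75, -1,-89,0,-15,75, -1,-89,0,-15,75, -1,-89,0,-15,75, -1,-89,0,-15,75, -1,-89,0,-15,75, -1,-89,0,-15,75, -1,-89,0,-15,75]'; python3 -m inch '[-1,0,0,0,18, -1,0,0,0,18, -1,0,0,0,18, -1,0,0,0,18]';  python3 st.py
```

```text
t: 13.57
tcp_pos: [0.4844, -0.3175, 0.2601]
eef_rot: [-0.005, 3.13, 0.007]
wrist_force: [-0.1, -0.2, 0.3]
opening: 0.0852
gripper_force: 0.0
t: 13.9
tcp_pos: [0.4844, -0.3174, 0.2598]
eef_rot: [-0.487, 3.094, 0.009]
wrist_force: [-0.0, 0.0, -0.1]
opening: 0.0851
gripper_force: 0.0
J [-0.697   0.1846 -0.1055  1.2785  0.011  -1.0095] yaw -162.09925972178326 z [ 0.0087  0.007  -0.9999] tilt x,y deg [-0.5971  0.2304] pos [ 0.4844 -0.3174  0.2598] F [-0.0095  0.03   -0.1316]
```

```bash
python3 -m inch '[-1,-2,0,-40,0, -1,-2,0,-80,0, -1,-2,0,-110,0, -1,-2,0,-133,0, -1,-2,0,-133,0]'; python3 -m inch '[1,0,0,0,0, 1,0,0,0,0, 1,0,0,0,0, 1,0,0,0,0, 1,0,0,0,0, 1,0,0,0,0, 1,0,0,0,0]' 60;  python3 st.py
```

```text
t: 14.32
tcp_pos: [0.4785, -0.3142, 0.1203]
eef_rot: [-0.484, 3.103, 0.023]
wrist_force: [-0.0, 0.4, -0.4]
opening: 0.0854
gripper_force: 0.0
t: 14.9
tcp_pos: [0.4822, -0.3173, 0.1267]
eef_rot: [-0.486, 3.095, 0.009]
wrist_force: [1.1, 0.0, 6.6]
opening: 0.0234
gripper_force: 59.4
J [-0.6992  0.2765 -0.2831  1.0096  0.0107 -1.0106] yaw -162.15761157841004 z [ 0.0081  0.0072 -0.9999] tilt x,y deg [-0.5669  0.2538] pos [ 0.4822 -0.3173  0.1267] F [1.0981 0.0201 6.5647]
```

```bash
python3 -m inch '[1,0,0,30,0, 1,0,0,70,0, 1,0,0,110,0, 1,0,0,150,0, 1,0,0,190,0, 1,40,0,210,-7, 1,80,2,220,-14, 1,120,4,230,-21]';  python3 st.py; python3 -m inch '[1,200,20,20,-21, 1,200,20,20,-21, 1,200,20,20,-21, 1,200,20,20,-21, 1,200,20,20,-21]';  python3 st.py
```

```text
t: 15.57
tcp_pos: [0.5999, -0.3125, 0.3568]
eef_rot: [0.098, 3.129, 0.009]
wrist_force: [0.5, -0.6, -1.2]
opening: 0.0235
gripper_force: 60.5
J [-0.5803  0.3355  0.2895  1.5186  0.0108 -0.5177] yaw 176.41447537096641 z [ 0.0111  0.0056 -0.9999] tilt x,y deg [-0.6138  0.3603] pos [ 0.5999 -0.3125  0.3568] F [ 0.5315 -0.5586 -1.1595]
t: 15.98
tcp_pos: [0.8007, -0.2911, 0.3733]
eef_rot: [0.655, 3.063, 0.01]
wrist_force: [1.9, -0.6, -0.9]
opening: 0.0234
gripper_force: 60.4
J [-0.4273  0.7463  0.9716  1.7888  0.0084 -0.0061] yaw 155.86533060684118 z [ 0.0101  0.0046 -0.9999] tilt x,y deg [-0.4207  0.4773] pos [ 0.8007 -0.2911  0.3733] F [ 1.937  -0.588  -0.9319]
```

```bash
python3 -m inch '[1,38,-17,5,0, 1,76,-34,10,0, 1,110,-50,15,0, 1,150,-68,20,0, 1,190,-86,25,0, 1,230,-104,30,0, 1,270,-122,35,0, 1,310,-140,40,0]';  python3 st.py
```

```text
t: 16.65
tcp_pos: [0.8677, -0.3324, 0.3281]
eef_rot: [0.647, 3.022, -0.002]
wrist_force: [-0.1, -0.2, -1.7]
opening: 0.0236
gripper_force: 60.6
J [-0.4384  0.944   1.2446  1.8214  0.0101 -0.0162] yaw 155.81457730945274 z [ 0.0495 -0.012  -0.9987] tilt x,y deg [-2.8695  0.5329] pos [ 0.8677 -0.3324  0.3281] F [-0.0821 -0.1682 -1.7405]
```

```bash
python3 -m inch '[1,273,-124,60,0, 1,273,-124,60,0, 1,273,-124,60,0, 1,273,-124,60,0, 1,273,-124,60,0, 1,273,-124,60,0, 1,273,-124,60,0, 1,273,-124,60,0]';  python3 st.py;  python3 -m inch '[1,273,-124,150,0, 1,273,-124,150,0, 1,273,-124,150,0, 1,273,-124,150,0, 1,273,-124,150,0, 1,273,-124,150,0, 1,273,-124,150,0, 1,273,-124,150,0]';  python3 st.py
```

```text
t: 17.32
tcp_pos: [0.8985, -0.3556, 0.283]
eef_rot: [0.639, 2.986, -0.012]
wrist_force: [-0.0, 0.3, -2.1]
opening: 0.0236
gripper_force: 60.6
J [-0.4473  0.9939  1.244   1.7337  0.0126 -0.0249] yaw 155.80215680591346 z [ 0.0839 -0.0263 -0.9961] tilt x,y deg [-5.0092  0.5933] pos [ 0.8985 -0.3556  0.283 ] F [-0.0237  0.263  -2.1012]
t: 17.98
tcp_pos: [0.9062, -0.3674, 0.2932]
eef_rot: [0.631, 2.947, -0.024]
wrist_force: [-0.3, -0.4, -1.8]
opening: 0.0235
gripper_force: 60.6
J [-0.4556  0.9844  1.2435  1.7017  0.0154 -0.0325] yaw 155.77385928118264 z [ 0.1215 -0.0424 -0.9917] tilt x,y deg [-7.3687  0.6342] pos [ 0.9062 -0.3674  0.2932] F [-0.2915 -0.3846 -1.8179]
```

```bash
python3 -m inch '[1,110,-50,20,0, 1,110,-50,20,0, 1,110,-50,20,0]';  python3 st.py;  python3 -m inch '[1,40,-18,10,0]'; python3 st.py; python3 -m inch '[1,40,-18,10,0]';python3 -m inch '[1,40,-18,10,0]';  python3 st.py
```

```text
t: 18.23
tcp_pos: [0.9272, -0.3796, 0.2761]
eef_rot: [0.623, 2.908, -0.036]
wrist_force: [-0.4, -0.2, -1.3]
opening: 0.023
gripper_force: 60.6
J [-0.4579  1.005   1.2428  1.6406  0.0176 -0.0341] yaw 155.7454264842746 z [ 0.1578 -0.0582 -0.9858] tilt x,y deg [-9.658  0.666] pos [ 0.9272 -0.3796  0.2761] F [-0.3959 -0.2497 -1.2572]
t: 18.32
tcp_pos: [0.9388, -0.3855, 0.273]
eef_rot: [0.618, 2.881, -0.043]
wrist_force: [0.9, 0.1, -1.3]
opening: 0.0234
gripper_force: 60.6
J [-0.4586  1.0103  1.2427  1.6067  0.0192 -0.0343] yaw 155.72863196291374 z [ 0.1835 -0.0691 -0.9806] tilt x,y deg [-11.2878   0.6971] pos [ 0.9388 -0.3855  0.273 ] F [ 0.9378  0.1078 -1.2695]
t: 18.4
tcp_pos: [0.9516, -0.3921, 0.2706]
eef_rot: [0.611, 2.849, -0.052]
wrist_force: [0.7, -0.1, -1.7]
opening: 0.0234
gripper_force: 60.6
t: 18.48
tcp_pos: [0.9638, -0.3985, 0.2682]
eef_rot: [0.605, 2.82, -0.061]
wrist_force: [-0.1, -0.1, -1.8]
opening: 0.0232
gripper_force: 60.6
J [-0.4599  1.0215  1.2431  1.5328  0.0223 -0.0343] yaw 155.681692075719 z [ 0.2399 -0.0939 -0.9662] tilt x,y deg [-14.9119   0.7315] pos [ 0.9638 -0.3985  0.2682] F [-0.122  -0.0509 -1.758 ]
```

```bash
python3 -m inch '[1,40,-18,12,0]' >/dev/null; python3 -m inch '[1,40,-18,12,0]'>/dev/null; python3 -m inch '[1,40,-18,12,0]'>/dev/null; python3 -m inch '[1,40,-18,12,0]'>/dev/null; python3 -m inch '[1,40,-18,12,0]'>/dev/null;python3 -m inch '[1,40,-18,12,0]'>/dev/null;  python3 st.py
```

```text
J [-0.4631  1.0495  1.243   1.3199  0.0313 -0.0323] yaw 155.51618200526286 z [ 0.3984 -0.1639 -0.9024] tilt x,y deg [-25.5035   0.824 ] pos [ 1.0328 -0.4338  0.2659] F [-0.42   -0.0848 -1.5472]
```

```bash
python3 -m inch '[1,40,-18,12,0]' >/dev/null; python3 -m inch '[1,40,-18,12,0]'>/dev/null; python3 -m inch '[1,38,-17,12,0]'>/dev/null;  python3 st.py
```

```text
J [-0.4642  1.0658  1.2428  1.2114  0.0353 -0.0301] yaw 155.41249458120805 z [ 0.4724 -0.197  -0.8591] tilt x,y deg [-30.7749   0.8571] pos [ 1.066  -0.4505  0.2668] F [ 0.3157  0.7527 -1.0474]
```

```bash
cat > rect.py <<'E'
from h import *
yaw=np.radians(14);t=np.radians(30)
ex=np.array([np.cos(yaw)*np.cos(t),np.sin(yaw)*np.cos(t),np.sin(t)]); ey=np.array([-np.sin(yaw),np.cos(yaw),0]); ez=np.cross(ex,ey)
O=np.array([.686,-.018,.130])
E
python3 - <<'E'
from rect import *
out=[]
for n in("side","top"):
    d=cam(n)
    g=np.arange(-80,80.1,.5); X,Y=np.meshgrid(-g[20:-20]*.001,-g*.001,indexing="ij")  # uphill up, +y left
    def img(zz):
        p=proj(d,O+X[...,None]*ex+Y[...,None]*ey+zz*ez).astype(np.float32)
        return cv2.remap(d["frame"],p[...,0],p[...,1],cv2.INTER_LINEAR),p
    I,p=img(0.); out.append(I)
    # depth in caliper frame
    Wr=np.stack([cv2.remap(d["W"][...,k].astype(np.float32),p[...,0],p[...,1],cv2.INTER_NEAREST) for k in range(3)],-1)
    z=((Wr-O)@ez)*1000
    k=np.abs(X[:,0])<.018
    print(n,"z profile by y(mm):",[(int(round(Y[0,j]*1000)),int(np.nanmedian(z[k][:,j]))) for j in range(80,242,4)])
    print("grey",[(round(Y[0,j]*1000),I[k][:,j].mean(0).astype(int).tolist()) for j in range(88,234,4)])
cv2.imwrite("pics/rect.png",np.hstack(out))
print(out[0].shape)
E
```

```text
side z profile by y(mm): [(40, 5), (38, 4), (36, 2), (34, 1), (32, 0), (30, 0), (28, 0), (26, 0), (24, 0), (22, 0), (20, 0), (18, 0), (16, -1), (14, 0), (12, 0), (10, 0), (8, 0), (6, 0), (4, 0), (2, 0), (0, 0), (-2, 0), (-4, -1), (-6, -2), (-8, -4), (-10, -5), (-12, -5), (-14, -7), (-16, -11), (-18, -10), (-20, 0), (-22, 0), (-24, 0), (-26, 0), (-28, 0), (-30, 0), (-32, 5), (-34, 6), (-36, 5), (-38, 5), (-40, 6)]
grey [(36, [8, 11, 71]), (34, [10, 11, 43]), (32, [14, 14, 21]), (30, [15, 16, 13]), (28, [14, 15, 14]), (26, [14, 14, 15]), (24, [14, 15, 15]), (22, [16, 16, 16]), (20, [15, 15, 15]), (18, [15, 15, 15]), (16, [15, 15, 16]), (14, [12, 11, 12]), (12, [9, 7, 8]), (10, [17, 17, 19]), (8, [59, 64, 69]), (6, [109, 119, 127]), (4, [130, 144, 159]), (2, [109, 133, 171]), (0, [68, 105, 174]), (-2, [37, 77, 155]), (-4, [26, 58, 123]), (-6, [23, 51, 106]), (-8, [23, 50, 103]), (-10, [23, 50, 103]), (-12, [22, 47, 98]), (-14, [20, 44, 93]), (-16, [23, 52, 113]), (-18, [39, 78, 154]), (-20, [78, 112, 174]), (-22, [119, 139, 168]), (-24, [129, 141, 147]), (-26, [96, 104, 104]), (-28, [43
[... 642 characters left out ...]
80]), (24, [54, 64, 80]), (22, [54, 64, 80]), (20, [54, 64, 80]), (18, [54, 64, 80]), (16, [54, 64, 80]), (14, [54, 64, 80]), (12, [59, 69, 84]), (10, [76, 87, 98]), (8, [104, 115, 123]), (6, [130, 143, 150]), (4, [144, 160, 170]), (2, [143, 163, 181]), (0, [127, 154, 184]), (-2, [102, 136, 179]), (-4, [79, 116, 166]), (-6, [66, 100, 153]), (-8, [64, 95, 150]), (-10, [65, 99, 158]), (-12, [67, 108, 171]), (-14, [70, 117, 182]), (-16, [77, 126, 189]), (-18, [93, 137, 193]), (-20, [115, 150, 192]), (-22, [137, 161, 188]), (-24, [146, 164, 178]), (-26, [140, 155, 162]), (-28, [120, 133, 141]), (-30, [91, 103, 129]), (-32, [65, 77, 138]), (-34, [49, 64, 159]), (-36, [44, 60, 174])]
(281, 321, 3)
```

View pics/rect.png

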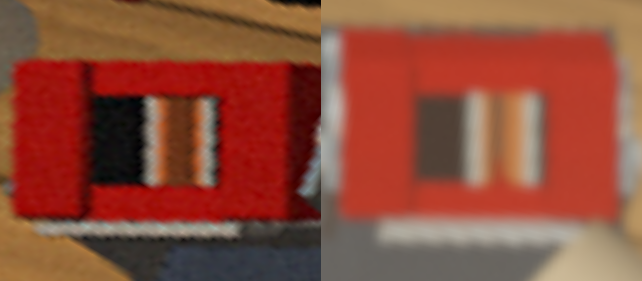

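Rectified face (side left, top right): brown pads between white backing strips; strip centres (+4.5, −23.5 side; +3.5, −24.5 top) put the gap at caliper y ≈ −10 mm in my frame. Bringing the tilted gauge over it.

```bash
python3 -m inch '[1,-20,15,35,0, 1,-50,40,60,0, 1,-449,405,60,38.5, 1,-449,405,60,38.5, 1,-449,405,60,38.5, 1,-449,405,60,38.5, 1,-449,405,60,38.5, 1,-449,405,60,38.5]';  python3 st.py
```

```text
t: 20.0
tcp_pos: [0.8352, -0.247, 0.3269]
eef_rot: [-0.326, 2.588, 0.111]
wrist_force: [0.5, -0.6, -0.0]
opening: 0.0232
gripper_force: 60.6
J [-0.4758  0.4231  0.2541  0.9927  0.3591 -0.6512] yaw -165.91241968941065 z [ 0.4921  0.1418 -0.8589] tilt x,y deg [-30.7911   0.8758] pos [ 0.8352 -0.247   0.3269] F [ 0.4957 -0.5594 -0.0006]
```

```bash
python3 -m inch '[1,-219,200,0,-1, 1,-219,200,0,-1, 1,-219,200,0,-1, 1,-219,200,0,-1, 1,-219,200,0,-1, 1,-219,200,0,-1, 1,-219,200,0,-1, 1,-219,200,-20,-1]'; python3 -m inch '[1,0,0,-20,0, 1,0,0,-40,0, 1,0,0,-49,0, 1,0,0,-49,0]'; python3 st.py
python3 - <<'E'
from rect import *
s=arm.read_state();p=s["tcp_pos"];M=R.from_rotvec(s["eef_rot"]).as_matrix()
tip=p+.117*M[:,2]; q=(tip-O); print("tip cal",[q@ex*1e3,q@ey*1e3,q@ez*1e3])
for n in("side","top"):
    d=cam(n); t=proj(d,tip); print(n,t)
    c=t.astype(int); f=d["frame"][c[1]-60:c[1]+60,c[0]-60:c[0]+60].copy()
    f=cv2.resize(f,None,fx=4,fy=4,interpolation=cv2.INTER_CUBIC)
    u=(t-c+60)*4; cv2.circle(f,tuple(u.astype(int).tolist()),3,(0,255,0),1)
    out=f if n=="side" else np.hstack([out,f])
    # gauge points in tip-centred tool coordinates
    W=d["W"].reshape(-1,3); L=(W-tip)@M; k=(np.abs(L[:,0])<.04)&(np.abs(L[:,1])<.03)&(L[:,2]<.003)&(L[:,2]>-.10)
    L=L[k]*1e3
    for a,b in((-73,-60),(-60,-45),(-45,-30),(-30,-15),(-15,0)):
        m=(L[:,2]>a)&(L[:,2]<b); 
        if m.sum()>5: print(a,b,m.sum(),"x",np.percentile(L[m,0],[3,50,97]),"y",np.percentile(L[m,1],[3,50,97]))
cv2.imwrite("pics/ins1.png",cv2.resize(out,(800,400)))
E
```

```text
t: 20.67
tcp_pos: [0.6157, -0.0433, 0.3118]
eef_rot: [-0.304, 2.584, 0.104]
wrist_force: [0.6, 0.2, -1.5]
opening: 0.0234
gripper_force: 60.6
t: 21.0
tcp_pos: [0.6163, -0.0464, 0.2546]
eef_rot: [-0.299, 2.595, 0.107]
wrist_force: [-1.1, 1.0, -0.7]
opening: 0.0236
gripper_force: 60.6
J [-0.3062 -0.0284 -0.4562  0.6821  0.2783 -0.4698] yaw -167.1896116409754 z [ 0.4906  0.1331 -0.8612] tilt x,y deg [-30.5281   1.0364] pos [ 0.6163 -0.0464  0.2546] F [-1.066   1.0298 -0.7382]
tip cal [np.float64(-1.128651835154827), np.float64(-9.509699763442715), np.float64(28.198851862500486)]
side [377.41259334 221.74307964]
-73 -60 41 x [-15.96341115   1.20521019  18.19536737] y [-5.41779778 -3.75267976 -1.01841589]
-60 -45 62 x [-15.94233793   1.07106248  16.7761575 ] y [-6.15615202 -3.65334416 -1.77849609]
-45 -30 63 x [-15.58423755  -0.92934228  18.05924154] y [-5.45655896 -3.64682261 -1.21541694]
-30 -15 66 x [-15.65168415   2.62789465  17.74570389] y [-5.39800536 -3.22294871 -1.37791078]
-15 0 43 x [-15.13971579   1.11444263  17.57448735] y [-5.93786117 -3.57521215 -1.48495602]
top [316.76843289 186.27366755]
-30 -15 6 x [-21.94231269 -20.64390711 -15.7606133 ] y [-2.43327785  0.93290488  3.02524005]
-15 0 6 x [-22.1276879  -20.7894324  -19.18028159] y [-2.78980876  1.28284507  3.53810683]
```

View pics/ins1.png

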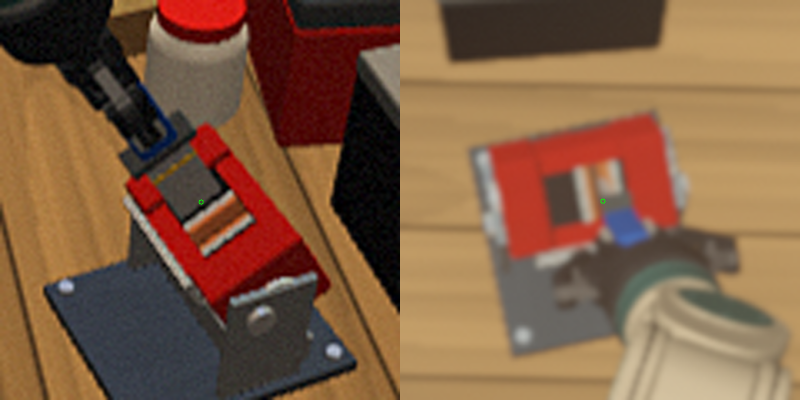

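```bash
cat > tip.py <<'E'
from rect import *
s=arm.read_state();p=s["tcp_pos"];M=R.from_rotvec(s["eef_rot"]).as_matrix()
q=p+.117*M[:,2]-O;F=s["wrist_force"]; B=np.c_[ex,ey,ez]
print("t",s["t"],"tip cal",(q@B*1e3).round(1),"F cal",(F@B).round(1),"T",(s["torque"]@B).round(2),"toolz",(M[:,2]@B).round(3),"grip",s["gripper_force"].__round__(1))
E
python3 -m inch '[1,6,1,-9,0, 1,12,3,-18,0, 1,17,4,-26,0, 1,17,4,-26,0]'; python3 tip.py; python3 -m inch '[1,2,0.5,-3,0, 1,3,1,-5,0, 1,3,1,-5,0]'; python3 tip.py
```

```text
t: 21.43
tcp_pos: [0.636, -0.0429, 0.2297]
eef_rot: [-0.3, 2.592, 0.105]
wrist_force: [-0.4, 0.6, -2.0]
opening: 0.0232
gripper_force: 60.7
t 21.4333 tip cal [  4.1 -11.   -3.4] F cal [-1.2  0.7 -1.6] T [ 0.01  0.77 -0.01] toolz [ 0.013  0.009 -1.   ] grip 60.7
t: 21.68
tcp_pos: [0.6388, -0.0421, 0.2263]
eef_rot: [-0.3, 2.59, 0.104]
wrist_force: [-0.1, -0.3, -1.9]
opening: 0.0237
gripper_force: 60.7
t 21.6833 tip cal [  5.2 -11.   -7.7] F cal [-1.1 -0.2 -1.5] T [-0.    0.66  0.01] toolz [ 0.015  0.008 -1.   ] grip 60.7
```

```bash
python3 -m inch '[1,-2.5,-0.6,-1.5,0, 1,-2,-0.4,-2.5,0, 1,-1.5,-0.4,-3.5,0, 1,-1.5,-0.4,-3.5,0]' >/dev/null; python3 tip.py; python3 -m inch '[1,1,0.2,-2,0, 1,2,0.5,-4,0, 1,2,0.5,-4,0]'>/dev/null; python3 tip.py
```

```text
t 22.0167 tip cal [  2.6 -11.3  -9.4] F cal [ 0.1 -0.1 -1.1] T [-0.01  0.69 -0.07] toolz [ 0.016  0.008 -1.   ] grip 60.7
t 22.2667 tip cal [  3.5 -10.1 -13.7] F cal [0.8 3.4 1.8] T [ 0.9   0.32 -0.07] toolz [ 0.017  0.01  -1.   ] grip 60.9
```

```bash
python3 -m inch '[1,-0.4,1.5,0,0, 1,-0.4,1.5,0,0, 1,-0.4,1.5,0,0]' >/dev/null; python3 tip.py; python3 -m inch '[1,0.8,0.2,-2,0, 1,1.6,0.5,-4,0, 1,1.6,0.5,-4,0]'>/dev/null; python3 tip.py
```

```text
t 22.5167 tip cal [  3.3  -9.9 -13.7] F cal [ 0.6  0.6 -0. ] T [ 0.32  0.12 -0.06] toolz [ 0.017  0.007 -1.   ] grip 60.7
t 22.7667 tip cal [  1.7  -9.8 -18.6] F cal [ 0.4  0.5 -1.6] T [ 0.18  0.22 -0.09] toolz [ 0.015  0.007 -1.   ] grip 60.7
```

```bash
python3 -m inch '[1,2,0.5,-3.5,0, 1,4,1,-7,0, 1,4,1,-7,0]' >/dev/null; python3 tip.py; python3 -m inch '[1,2,0.5,-3.5,0, 1,4,1,-7,0, 1,4,1,-7,0]'>/dev/null; python3 tip.py
```

```text
t 23.0167 tip cal [  1.1  -9.7 -27.3] F cal [ 0.2  0.2 -3.3] T [ 0.03  0.27 -0.08] toolz [ 0.014  0.007 -1.   ] grip 60.3
t 23.2667 tip cal [  1.3  -9.7 -35.4] F cal [ 0.6  0.2 -3.2] T [-0.08  0.36 -0.09] toolz [ 0.015  0.008 -1.   ] grip 60.3
```

```bash
python3 -m inch '[1,2,0.5,-3.5,0, 1,4,1,-7,0, 1,4,1,-7,0]' >/dev/null; python3 tip.py; python3 -m inch '[1,1,0.2,-1.7,0, 1,2,0.5,-3.5,0, 1,2,0.5,-3.5,0]'>/dev/null; python3 tip.py;  python3 -c "
from rect import *
d=cam('side'); t=proj(d,O-ey*.01).astype(int); f=d['frame'][t[1]-60:t[1]+40,t[0]-60:t[0]+60]
cv2.imwrite('pics/ins2.png',cv2.resize(f,None,fx=5,fy=5,interpolation=cv2.INTER_CUBIC))"
```

```text
t 23.5167 tip cal [  1.6  -9.6 -43.4] F cal [ 1.8  0.8 -4. ] T [-0.1   0.35 -0.03] toolz [ 0.015  0.008 -1.   ] grip 60.3
t 23.7667 tip cal [  1.9  -9.6 -47. ] F cal [ 0.2  0.8 -2.6] T [-0.03  0.47 -0.08] toolz [ 0.015  0.008 -1.   ] grip 60.5
```

View pics/ins2.png

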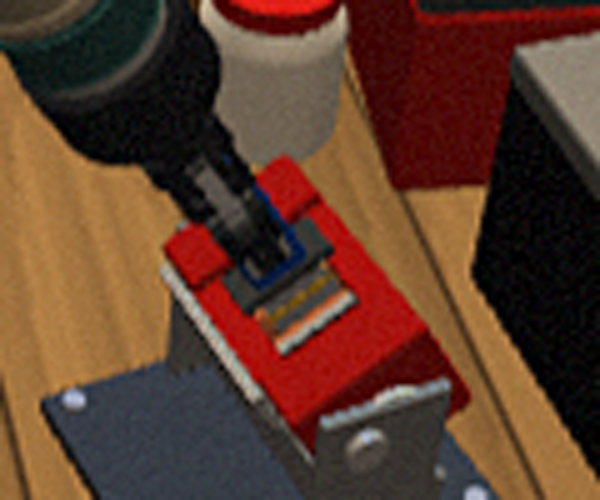

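The blade is well in, yellow line just above the pad tops at (300,300). Last millimetres, feeling for the floor.

```bash
python3 -m inch '[1,0.5,0.1,-0.9,0, 1,1,0.2,-1.7,0, 1,1,0.2,-1.7,0]' >/dev/null; python3 tip.py; python3 -m inch '[1,0.3,0.1,-0.6,0, 1,0.6,0.1,-1.1,0, 1,0.6,0.1,-1.1,0]'>/dev/null; python3 tip.py
```

```text
t 24.0667 tip cal [  2.   -9.6 -48.7] F cal [-0.8  0.3 -0.2] T [ 0.01  0.63 -0.07] toolz [ 0.015  0.008 -1.   ] grip 60.9
t 24.3167 tip cal [  2.1  -9.6 -49.9] F cal [-0.8 -0.4  1.7] T [ 0.08  0.65 -0.06] toolz [ 0.016  0.008 -1.   ] grip 60.9
```

```bash
python3 -m inch '[1,0.4,0.1,-0.8,0, 1,0.4,0.1,-0.8,0]' >/dev/null; python3 tip.py; python3 -m inch '[1,0.4,0.1,-0.8,0, 1,0.4,0.1,-0.8,0]'>/dev/null; python3 tip.py
```

```text
t 24.4833 tip cal [  2.1  -9.6 -50.8] F cal [0.1 1.1 1.8] T [ 0.07  0.61 -0.07] toolz [ 0.016  0.008 -1.   ] grip 61.0
t 24.65 tip cal [  2.1  -9.6 -51.8] F cal [-1.1  0.3  1.2] T [ 0.1   0.56 -0.09] toolz [ 0.016  0.008 -1.   ] grip 61.0
```

```bash
python3 -m inch '[1,0.4,0.1,-0.8,0, 1,0.4,0.1,-0.8,0]' >/dev/null; python3 tip.py; python3 -m inch '[1,0.4,0.1,-0.8,0, 1,0.4,0.1,-0.8,0]'>/dev/null; python3 tip.py; python3 -m inch '[1,0.4,0.1,-0.8,0, 1,0.4,0.1,-0.8,0]'>/dev/null; python3 tip.py
```

```text
t 24.8167 tip cal [  2.1  -9.6 -52.7] F cal [-0.1  0.7  0.6] T [ 0.16  0.5  -0.09] toolz [ 0.016  0.008 -1.   ] grip 61.0
t 24.9833 tip cal [  2.2  -9.7 -53.2] F cal [-0.1  0.8  4.1] T [ 0.22  0.74 -0.09] toolz [ 0.016  0.008 -1.   ] grip 61.3
t 25.15 tip cal [  2.5  -9.7 -53.3] F cal [-2.4  1.8 12.4] T [ 0.47  1.17 -0.07] toolz [ 0.016  0.008 -1.   ] grip 62.3
```

```bash
python3 -m inch '[0.3,0,0,0,0, 0.1,0,0,0,0, 0,0,0,0,0, -0.2,0,0,0,0, -0.2,0,0,0,0]'; python3 -m inch '[-0.2,-10,-2.5,17.5,0, -0.2,-24,-6,43,0, -0.2,-41,-10,73,0, -0.2,-58,-15,104,0,-0.2,-80,-20,140,0, -0.2,-80,-20,140,0]'; python3 - <<'E'
from rect import *
d=cam("side"); t=proj(d,O-ey*.01).astype(int); f=d["frame"][t[1]-75:t[1]+45,t[0]-80:t[0]+60]
cv2.imwrite("pics/fin.png",cv2.resize(f,None,fx=4,fy=4,interpolation=cv2.INTER_CUBIC))
for n in("side","top"):
    if n=="top": d=cam(n)
    hsv=cv2.cvtColor(d["frame"],cv2.COLOR_BGR2HSV).astype(int); L=((d["W"]-O)@np.c_[ex,ey,ez])*1e3
    k=(hsv[...,0]>=100)&(hsv[...,0]<=125)&(hsv[...,1]>100)&(abs(L[...,0])<50)&(abs(L[...,1]+10)<35)&(L[...,2]>20)&(L[...,2]<130)
    for a,b in((30,55),(55,80),(80,99),(99,115)):
        m=k&(L[...,2]>a)&(L[...,2]<b)
        if m.sum()>4: print(n,a,b,m.sum(),np.percentile(L[m],[3,50,97],axis=0).round(1).tolist())
E
```

```text
t: 25.57
tcp_pos: [0.6582, -0.0359, 0.1839]
eef_rot: [-0.299, 2.589, 0.103]
wrist_force: [-0.2, -0.4, 0.7]
opening: 0.0512
gripper_force: 0.0
t: 26.07
tcp_pos: [0.5798, -0.0573, 0.3337]
eef_rot: [-0.3, 2.577, 0.095]
wrist_force: [1.9, -0.6, 1.0]
opening: 0.0512
gripper_force: 0.0
side 30 55 61 [[-12.8, -23.7, 34.7], [2.1, -21.7, 46.6], [15.3, -16.6, 54.1]]
side 55 80 86 [[-12.4, -24.0, 55.6], [0.4, -21.7, 68.1], [13.7, -19.8, 79.5]]
side 80 99 66 [[-11.7, -24.3, 80.7], [1.1, -21.5, 89.9], [13.4, -19.1, 98.5]]
side 99 115 112 [[-12.3, -22.9, 100.8], [0.7, -13.2, 104.4], [14.0, 0.2, 107.5]]
top 30 55 6 [[15.7, -14.9, 43.0], [16.6, -9.5, 47.7], [17.0, -3.3, 52.6]]
top 55 80 18 [[16.2, -14.6, 58.2], [17.7, -6.8, 70.0], [18.4, 0.3, 79.9]]
top 80 99 17 [[11.6, -16.9, 80.6], [17.2, -8.6, 91.1], [18.1, 2.7, 97.9]]
top 99 115 89 [[-8.1, -17.0, 99.9], [5.9, -7.7, 104.2], [16.9, 2.4, 110.8]]
```

View pics/fin.png

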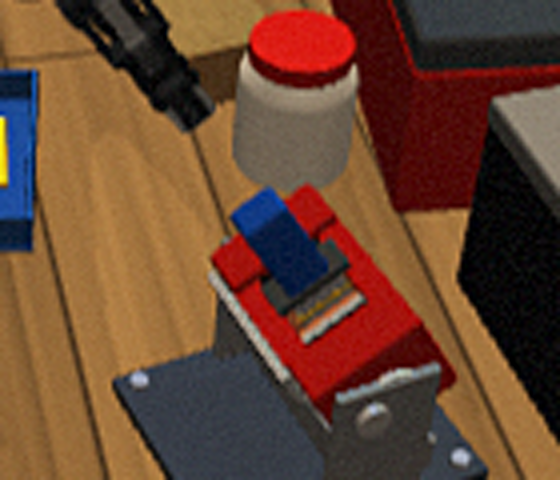

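The gauge stands square in the gap: its handle top measures 104 mm above the face (105 expected), and the gripper is clear. The cover is still in the tray. Handing in.

```bash
python3 -m inch '[-0.2,0,0,0,0, -0.2,0,0,0,0]'; python3 -c "
from station import arm
print(arm.job_done())"
```

```text
t: 26.33
tcp_pos: [0.5776, -0.0554, 0.322]
eef_rot: [-0.299, 2.592, 0.105]
wrist_force: [0.1, 0.4, -1.5]
opening: 0.0514
gripper_force: 0.0
the job is handed in; nothing more can be done
None
```

The job is handed in at 26 s of the 72 s allowed, with no verdict returned: the dust cover lies flat in the blue tray, tab up, and the middle-sized gauge stands released and square in the pad gap, its tip on the bottom (felt contact at about 12 N).

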